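# Close the mended button box and clamp it with the ratchet trigger

## Robot

A 7-joint arm with a two-finger parallel gripper is mounted at the origin on a cart in front of the work surface, level with it; the furniture and walls round the work are solid. World frame = base frame: x ahead of the robot, y to its left, z up, the work surface at z = 0. Lengths are in mm, angles in rad, forces in N, time in s.
With the tool pointing down it reaches from about 400 to 875 mm from the base axis. Payload 4.4 kg.
Tool frame: the origin (TCP) lies where the fingers leave the gripper's body, on its centre line; the fingertips stand 73 mm ahead of it and the grasp point (between the pads) lies 54 mm ahead of it; z points along the fingers, y is the line along which they close (so a half turn about z gives the same grasp; the last joint's range is limited). The gripper opens to 85 mm and grips with 20 to 120 N. Pads are 22 mm wide; open, the fingers measure 114 mm over their backs; the gripper's body (76 mm by 85 mm) begins 54 mm behind the grasp point. The pads swing forward as they close: fully open they stand 13 mm farther back than shut.
Start: joints at [-1.232, 0.628, 0.038, 1.517, -0.027, 0.996, -0.02], TCP at [255.973, 597.49, 303.913] pointing down, gripper open.
Joint ranges: [-3.06, 3.06], [-0.37, 2.12], [-1.25, 1.32], [0.18, 2.47], [-1.1, 4.24], [0.23, 1.98], [-2.94, 2.94]. Speed limits (rad/s): [2.57, 2.57, 3.14, 3.14, 3.14, 3.14, 3.14].

## Interface

Orientations are given as [roll, pitch, yaw] about the fixed x, y, z axes, in that order (R = Rz(yaw) Ry(pitch) Rx(roll)).
In Python, from cell import ctrl gives the robot as it stands.
- The arm moves only by the tool send_rows, never from a script. Its argument "rows" is a list that holds one entry, the list of rows, each a list of 6 numbers: the shift along the tool's x, y, z in cm, then the turn, a rotation vector about the tool's x, y, z in rad. In form: [[[tx, ty, tz, wx, wy, wz], ...]]. A call has 1 to 10 rows; each row is the pose to reach, as a shift and turn from the pose commanded when the call began, along the tool's axes at that moment; what a row does not reach only later rows make up. A row lasts 1/10 s, in which the tool goes at most 50 mm and 8.59 degrees, less where a joint would pass 70% of its speed; a pose out of reach is approached as far as the arm can. A call with a gripper value outside its range is refused whole. "grip" is the closure in counts, from 0 (fully open) to 255 (shut), set as the call begins (left out, the last holds). The fingers move at their own pace and stop on an object; the grip force is fixed at half the most. Time passes only in rows, so rows that repeat a pose let the fingers close. It gives the time, the measured TCP pose, the force, the opening and the grip force at its end, in the units of the state.
- ctrl.read_state(): the state, without advancing time (a new reading comes with each control period).
- ctrl.get_image(name): name is "scene" or "top" or "wrist"; returns a dict with "pixels" (384x512x3 uint8, red, green, blue), "fx", "fy", "cx", "cy" (pixels), "extrinsics" (4x4, takes a point from camera to world coordinates); the wrist camera has in their place "mount" (4x4, takes a point from camera to tool coordinates, whose origin is the TCP and whose axes are the flange's). Camera axes: x right, y up, looking along -z (the intrinsics and any distortion apply to the point x, -y, -z); pixel columns grow to the right and rows downward; lengths in mm; the calibration is good to about 2 mm. A picture is of the moment at which its call begins: read the wrist's pose just before it. There is no depth.
- ctrl.finish_job(): hands the job in; it is judged then, once.
The state is a dict: "clock": time; "qpos": joint angles; "qd": joint speeds; "tau": joint torques, N m; "eef_pos": TCP position; "tool_rot": TCP orientation; "force": force on the tool from outside, world axes, zero at the start; "torque": the same for the moment, N m; "width": finger opening in mm; "gripper_force": force on a finger pad.
Only numpy, scipy, OpenCV 4.12 (cv2) and the standard library are available. Lean on these libraries where they do the work, as an engineer would, in place of code of your own. Each camera call takes 0.05 s, during which the arm holds its last target. There are 200 camera calls.

## Task

The front board of the little wooden button box has been re-glued. Fold the box's lid shut, then clamp the box against the wooden stop: keep pumping the clamp's trigger (squeeze it right up to the upright grip, let it spring back, squeeze again) until the pad presses on the front of the box with its spring about half squeezed, but never squeezed nearly solid. Move the rod and pad only by means of the trigger, leave the things round about alone, and finish while holding: the gripper still squeezes trigger and grip together, lid shut, pad pressing.

Things in the scene. Friction and masses are not known exactly. Their poses are not given: they have to be found in the camera images.
- clamp: Clamp on a plywood board 170 (x) x 400 (y) x 12 mm, fixed to the desk. Origin on the underside; +y runs along the push rod to the box, z up. In this frame, mm: rod along y at x 0, z 48; guide posts at y -66 and -165 up to z 66; housing of two cheek plates at y -143 to -97, x +-20, up to z 118, with grip and trigger above it; wooden stop: face at y 142, top z 64.
- grip_mid (a point): Middle of the upright grip, fixed to the clamp: x 0, y -130, z 149 mm in the clamp's frame, axes as the clamp's. The grip is 24 mm wide (x), 14 mm thick (y: -137 to -123); top at z 172. Take grip and roll together from above, closing along the clamp's y. As the grip does not move, centre the gripper at y about -123, opened about 66 mm; a grip of 30 N does it.
- trigger_roll (a point): Centre of the trigger's finger piece, a level roll of radius 6 mm, 24 mm long (along the clamp's x), in front (+y) of the grip. In the clamp's frame: at rest x 0, y -99, z 149 mm (44 mm over roll and grip together); fully squeezed y -114.5, z 150 (28.5 mm over both).
- trigger (a joint): Trigger angle, rad: 0 at rest (a spring of 3 to 6 N at the roll returns it), 0.35 at its stop, fully squeezed. A squeeze takes 12 to 24 N at the roll. Its pawl drives the rod to the box: a full squeeze from full release moves it 10 mm (teeth 5 mm; the first may give 5 to 10, and once the pad presses it is 5 or 10). Let go, it leaves the rod where it is.
- jaw (a joint): Advance of the push rod, m: 0 fully back, 0.07 fully forward; 0 to 0.02 at the start. A brake of 14 N keeps it where it is.
- pad (a joint): How far the pad's spring is squeezed, m: 0 slack, 0.02 solid; 700 N/m. The job wants 0.005 to 0.016; above 0.0175 the box is crushed.
- pad_face (a point): Centre of the face of the pad (46 mm wide, 36 mm high, rubber faced) at the front end of the rod, 48 mm above the desk; +y is the pushing direction, axes as the clamp's. Behind the pad 20 mm of bare coil spring show its travel.
- button_box: Wooden box, loose, on the board (12 mm up) between pad and stop, its back about 1 mm from the stop. Origin: centre of the underside; -x is the front that the pad presses, y across (154 mm), z up. Front wall at x -46, back at x +54 mm; 62 mm high, 74 with the lid shut. 0.25 to 0.5 kg.
- lid_edge (a point): Middle of the upper front edge of the lid, a flat board 102 mm deep, 154 mm wide, 11 mm thick; axes fixed to the lid: +x from this edge to the hinge, z the normal of the outer face. A small knob is in front, below it.
- lid_hinge (a point): Middle of the lid's hinge line: x +56, z +63 mm in the box's frame; the line runs along the box's y. The lid's outer face lies 11 mm off it. Axes as the lid's.
- button_box_lid (a joint): Lid angle, rad: 0 shut, grows as it opens; 0.45 to 0.9 at the start. The hinge is stiff: the lid stays where it is left and needs 1 to 3 N near its front edge, from above on its outer face.
- glue_stick: upright glue stick, 26 mm across, 90 mm tall, standing on the clamping board beside the rod; bystander; origin under its centre; leave it alone.
- thread_spool: upright thread spool, 25 mm across, 50 mm tall, standing on the clamping board on the other side of the rod; bystander; origin under its centre; leave it alone.
- tape_measure: tape measure, 33x71x64 mm, on the desk left of the clamp; bystander; origin under its centre; leave it alone.
- masking_tape: flat roll of masking tape, 100 mm across, 25 mm high, on the desk left of the clamp; bystander; origin under its centre; leave it alone.
- scissors: scissors lying flat, 199 mm long, on the desk right of the clamp; bystander; origin under its centre; leave it alone.
- scrub_brush: scrubbing brush, 85 mm long, 55 mm high, on the desk right of the clamp; bystander; origin under its centre; leave it alone.

How it is judged (in metres and radians):
On the way, in this order (a step that is already met when the one before it is completed fails the run):
1. the lid is folded shut (value of joint button_box_lid below 0.05 rad), for 0.2 s.
2. the trigger has driven the pad onto the box (contact force between pad and button_box above 1 N), for 0.1 s.
At the end, for the whole second after the job is handed in: The lid is shut (within 0.06 rad), the box stands upright on the board against the stop (within 3 mm), the pad presses it with more than 2 N and its spring squeezed 4 to 16.5 mm, and the gripper still squeezes trigger and grip with more than 1.5 N on each, the trigger pulled more than 0.05 rad (value of joint button_box_lid below 0.06 rad and value of joint pad between 0.004 and 0.0165 m and contact force between pad and button_box above 2 N and y of button_box in the frame of clamp above 0.0845 m and angle between button_box's own z axis and vertical below 0.06 rad and value of joint trigger above 0.05 rad and contact force between the fingers and trigger above 1.5 N and contact force between the fingers and grip above 1.5 N); the arm keeps its last pose, push and grip.
It fails at once if the box is crushed: pad spring squeezed more than 17.5 mm (value of joint pad above 0.0175 m).
It fails at once if the robot pushes the rod or pad directly (contact force between the arm and jaw above 2 N).
It fails at once if the fingers push the rod or pad directly (contact force between the fingers and jaw above 2 N).
It fails at once if the box is tipped or lifted (angle between button_box's own z axis and vertical above 0.2 rad or height (world z) of button_box above 0.03 m).
It fails at once if a bystander is moved more than 30 mm (distance of any of glue_stick, thread_spool, tape_measure, masking_tape, scissors, scrub_brush from where it was at the start of the episode above 0.03 m).
It also fails if it takes over 58 s, if anything falls off the work surface, if the arm or the gripper's body presses on something with over 40 N, if the wrist force passes 120 N, or if a joint passes its speed limit or range.

## Working session

There is one attempt and no reset: what is moved stays moved. The work goes in short steps, Python scripts to look and compute and a tool call to move; the robot and the scene stay as the last step left them, time stands still between calls to the robot, and variables do not carry over. Pictures are saved under pics/ and viewed, at most 10 in all, crops included, and the job is handed in when it is done.

Besides the shell and the picture viewer there is one more tool, called after "Emit:" as name(argument=value, ...), one argument or row to a line, values as JSON. send_rows: Moves the arm, as the interface text tells. Its arguments: {"type":"object","properties":{"rows":{"type":"array","items":{"type":"array","items":{"type":"array","items":{"type":"number"}}}},"grip":{"type":"number"}},"required":["rows"]}

```bash
ls; mkdir -p pics; python3 - <<'E'
from cell import ctrl
import cv2,numpy as np
s=ctrl.read_state();print({k:np.round(v,3).tolist() for k,v in s.items()})
a=[]
for n in("scene","top"):
    i=ctrl.get_image(n);print(n,i["fx"],i["fy"],i["cx"],i["cy"],np.round(i["extrinsics"],4).tolist(),[k for k in i])
    cv2.imwrite(f"pics/{n}0.png",cv2.resize(i["pixels"][:,:,::-1],(800,600),interpolation=cv2.INTER_CUBIC))
E
```

```text
pics
{'clock': 0.0, 'qpos': [-1.232, 0.629, 0.038, 1.518, -0.027, 0.996, -0.02], 'qd': [0.002, -0.0, 0.001, -0.0, -0.0, -0.0, 0.002], 'tau': [0.001, -56.341, 1.226, -19.344, 0.011, 0.011, -0.0], 'eef_pos': [255.772, 597.041, 302.977], 'tool_rot': [-3.14, 0.0, 2.737], 'force': [0.039, -0.279, -0.319], 'torque': [0.009, 0.024, -0.046], 'gripper_force': 0.0, 'width': 85.601}
scene 373.2246399609136 373.2246399609136 255.325586782794 191.0069965038021 [[0.4549, 0.6036, -0.6548, -230.5792], [-0.8904, 0.3216, -0.3221, -421.2544], [0.0162, 0.7296, 0.6837, 920.4048], [0.0, 0.0, 0.0, 1.0]] ['pixels', 'fx', 'fy', 'cx', 'cy', 'extrinsics']
top 456.7589968296672 456.7589968296672 256.2787097856315 189.75222126232623 [[-0.0259, 0.9814, -0.1904, 244.3162], [-0.9995, -0.0287, -0.0118, -37.3228], [-0.017, 0.19, 0.9816, 1612.2397], [0.0, 0.0, 0.0, 1.0]] ['pixels', 'fx', 'fy', 'cx', 'cy', 'extrinsics']
```

View pics/scene0.png

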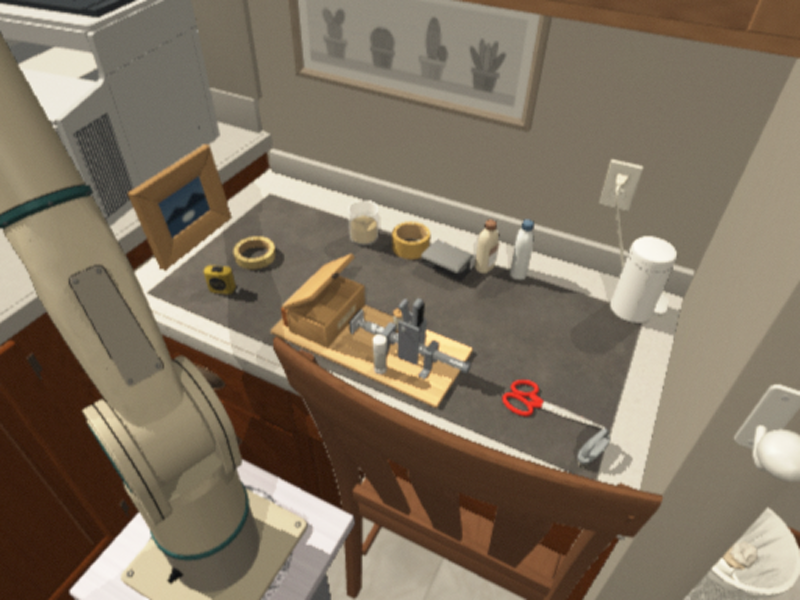

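View pics/top0.png

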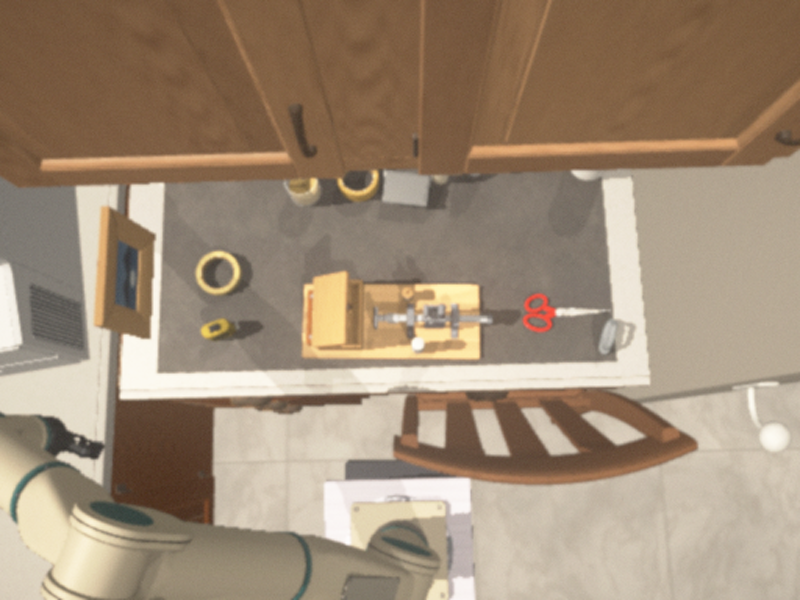

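The scene view shows the box with open lid at about (320,300), grip/trigger at (410,312), board to (440,400). The top view shows the board from (303,284) to (481,358), box at (335,310) and the clamp housing at (433,318). I'll enlarge both.

```bash
cat > h.py <<'E'
from cell import ctrl
import numpy as np,cv2
from scipy.spatial.transform import Rotation as R
def cam(n):
    s=ctrl.read_state();i=ctrl.get_image(n)
    if n=="wrist":
        T=np.eye(4);T[:3,:3]=R.from_euler("xyz",s["tool_rot"]).as_matrix();T[:3,3]=s["eef_pos"];i["extrinsics"]=T@i["mount"]
    return i
def ray(i,p):
    E=i["extrinsics"];d=E[:3,:3]@np.array([(p[0]-i["cx"])/i["fx"],-(p[1]-i["cy"])/i["fy"],-1]);return E[:3,3],d/np.linalg.norm(d)
def atz(i,p,z):
    o,d=ray(i,p);return o+d*(z-o[2])/d[2]
def tri(vs):
    A=0;b=0
    for i,p in vs:
        o,d=ray(i,p);M=np.eye(3)-np.outer(d,d);A=A+M;b=b+M@o
    x=np.linalg.solve(A,b);return x,[np.linalg.norm((np.eye(3)-np.outer(d,d))@(x-o)) for o,d in(ray(i,p) for i,p in vs)]
def proj(i,X):
    E=i["extrinsics"];c=E[:3,:3].T@(np.asarray(X)-E[:3,3]);return np.array([i["cx"]-i["fx"]*c[0]/c[2],i["cy"]+i["fy"]*c[1]/c[2]])
E
python3 - <<'E'
from h import *
t=cam("top");s=cam("scene")
a=cv2.resize(t["pixels"][170:240,185:325],(800,400),interpolation=cv2.INTER_CUBIC)
cv2.imwrite("pics/t1.png",a[:,:,::-1])
a=cv2.resize(s["pixels"][155:265,170:310],(764,600),interpolation=cv2.INTER_CUBIC)
cv2.imwrite("pics/s1.png",a[:,:,::-1])
w=cam("wrist");print(w["fx"],w["cx"],w["cy"],np.round(w["mount"],3).tolist())
for p in((303,358),(481,358),(303,284),(481,284)):print(atz(t,(p[0]*.64,p[1]*.64),12).round(0))
E
```

```text
274.9145067705712 257.8025899427695 191.67177453775733 [[-0.0, 0.96, 0.281, 71.158], [1.0, -0.0, 0.001, -0.684], [0.001, 0.281, -0.96, -70.173], [0.0, 0.0, 0.0, 1.0]]
[420. 205.  12.]
[ 409. -195.   12.]
[590. 205.  12.]
[ 578. -203.   12.]
```

View pics/t1.png

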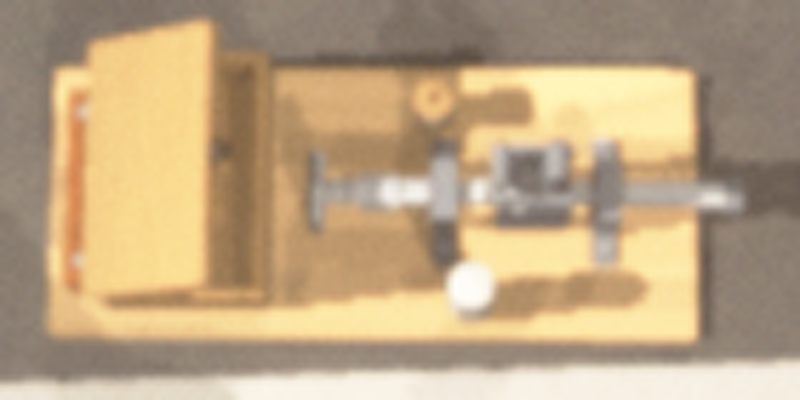

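View pics/s1.png

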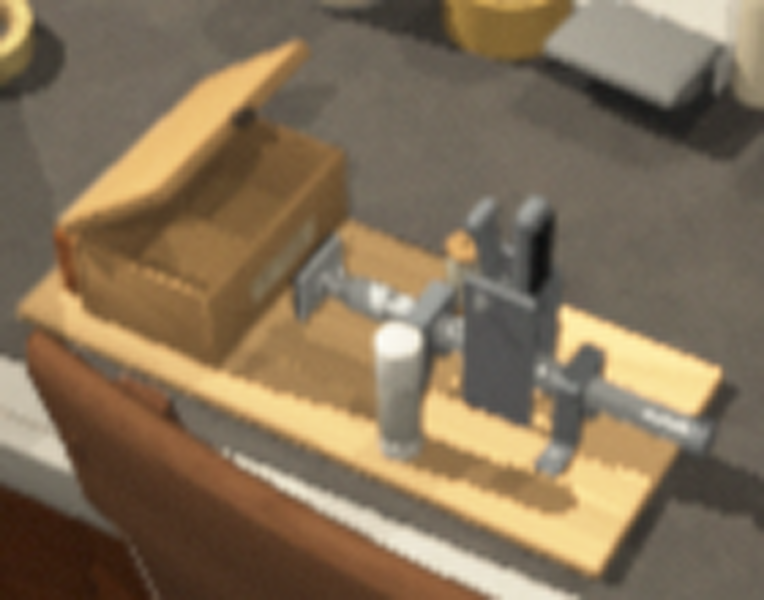

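The top crop shows board corners (47,337),(55,67),(695,67),(697,341), the grip/trigger at x≈505–570, and the lid front edge from (213,20) to (207,290). In the scene crop, the grip top is at (535,205), the trigger top at (484,205), and the lid edge ends at (300,45) and (152,203).

```bash
python3 - <<'E'
from h import *
t=cam("top");s=cam("scene")
T=lambda x,y:(t,(185+x/5.714,170+y/5.714)); S=lambda x,y:(s,(170+x/5.457,155+y/5.457))
C=[atz(*T(*p),12) for p in((47,337),(55,67),(695,67),(697,341))]
for c in C:print(c.round(0))
print("ctr",np.mean(C,0).round(1))
d=(C[0]+C[1]-C[2]-C[3])/2;print("yaw",np.arctan2(-d[0],d[1]))
for n,a,b in(("lid far",(213,20),(302,46)),("lid near",(207,290),(152,203)),("padtop",(317,155),(335,240)),("stick top",(471,285),(402,338)),
 ("board R far",(695,67),(720,372)),("board R near",(697,341),(598,572))):
    x,e=tri([T(*a),S(*b)]);print(n,x.round(1),np.round(e,1))
E
```

```text
[421. 207.  12.]
[590. 202.  12.]
[ 579. -199.   12.]
[ 407. -192.   12.]
ctr [499.2   4.7  12. ]
yaw -0.03167261735212738
lid far [586.5  92.  143.1] [1.1 1.1]
lid near [430.2  97.2 140.4] [0.8 0.8]
padtop [521.1  36.1  61. ] [0.5 0.5]
stick top [435.1 -55.1 102. ] [1.7 1.7]
board R far [ 578.7 -197.9    7.9] [1.5 1.5]
board R near [ 407.5 -192.6   10.3] [0.5 0.5]
```

```bash
cat >> h.py <<'E'
O=np.array([499.,5,0]);YAW=-0.032
def W(x,y,z):
    return O+R.from_euler("z",YAW).apply([x,y,z])
def row(P,yaw=np.pi+YAW):
    s=ctrl.read_state();r=R.from_euler("xyz",s["tool_rot"]);q=R.from_euler("xyz",[np.pi,0,yaw])
    return np.r_[(r.inv().apply(np.asarray(P)-s["eef_pos"]))/10,(r.inv()*q).as_rotvec()].round(3).tolist()
E
python3 - <<'E'
from h import *
t=cam("top");s=cam("scene")
for a,b in(((400,440),(283,343)),((690,445),(655,497))):
    print(tri([(t,np.array(a)*.64),(s,np.array(b)*.64)]))
P=W(3,95,290);print(P,row(P))
E
```

```text
(array([230.58800163,  -8.24252892, 265.93731878]), [np.float64(6.860191568750276), np.float64(6.860191568750248)])
(array([ 213.52875361, -540.8050383 ,  285.54597314]), [np.float64(2.9015632117322543), np.float64(2.901563211732236)])
[505.03794533  99.85538053 290.        ] [-42.493, -35.928, 1.386, -0.0, -0.0, -0.373]
```

Emit:
send_rows(
  rows=[
    [[-42.5,-35.9,1.4,0,0,-0.373],[-42.5,-35.9,1.4,0,0,-0.373],[-42.5,-35.9,1.4,0,0,-0.373],[-42.5,-35.9,1.4,0,0,-0.373],[-42.5,-35.9,1.4,0,0,-0.373],[-42.5,-35.9,1.4,0,0,-0.373],[-42.5,-35.9,1.4,0,0,-0.373],[-42.5,-35.9,1.4,0,0,-0.373],[-42.5,-35.9,1.4,0,0,-0.373],[-42.5,-35.9,1.4,0,0,-0.373]],
  ],
  grip=255,
)

```text
clock: 1.45
eef_pos: [480.7, 148.8, 291.6]
tool_rot: [3.141, 0.001, 3.11]
force: [0.2, 1.0, -0.9]
width: 0.2
gripper_force: 0.0
```

```bash
python3 - <<'E'
from h import *
print(ctrl.read_state()["qpos"],row(W(3,95,290)))
E
```

```text
[-0.32339086  0.43582762 -0.04575132  1.93435343  0.02765385  0.77105377
  1.15442415] [-2.589, -4.814, 0.163, 0.0, 0.001, 0.0]
```

Emit:
send_rows(
  rows=[
    [[-2.6,-4.8,0,0,0,0],[-2.6,-4.8,0,0,0,0],[-2.6,-4.8,0,0,0,0]],
  ],
)

```text
clock: 1.75
eef_pos: [505.0, 99.9, 291.3]
tool_rot: [-3.141, 0.0, 3.105]
force: [-0.5, 0.2, -0.3]
width: 0.2
gripper_force: 0.0
```

```bash
python3 - <<'E'
from h import *
w=cam("wrist");np.save("w1.npy",w,allow_pickle=True)
cv2.imwrite("pics/w1.png",cv2.resize(w["pixels"][:,:,::-1],(800,600),interpolation=cv2.INTER_CUBIC))
for P in [W(0,143,75),W(0,142,64),W(0,-130,172),W(0,-99,149),W(-10,-66,66),W(10,-66,66)]:print((proj(w,P)*800/512).round(0))
E
```

```text
[474. 277.]
[470. 274.]
[-75. 328.]
[ 32. 312.]
[174. 262.]
[178. 289.]
```

View pics/w1.png

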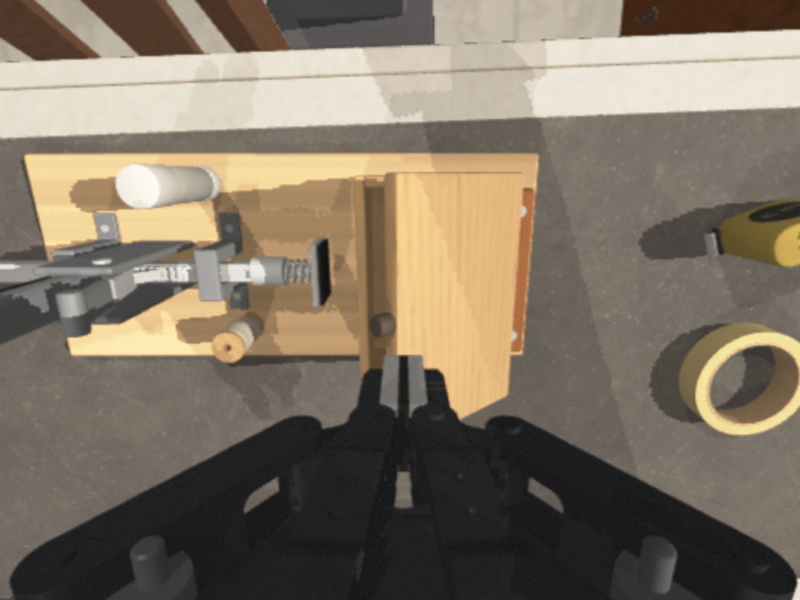

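The wrist view shows the rod with pad at (320,270), box with lid front edge at (385,~250), stop at (528,270), roll end at (75,312). My prediction is off by about 40 px, so I check.

```bash
python3 - <<'E'
from h import *
w=np.load("w1.npy",allow_pickle=True).item();t=cam("top")
k=.64
s=ctrl.read_state();print(s["eef_pos"],s["tool_rot"])
print("tip",proj(w,s["eef_pos"]-[0,0,73])/k)
for p in((27,155),(538,155),(70,355),(522,355)):print(p,atz(w,np.array(p)*k,12).round(1))
T=lambda x,y:(t,(185+x/5.714,170+y/5.714))
for n,a,b in(("padtop",(317,155),(325,297)),("spool top",(434,100),(229,346)),("stick top",(471,285),(140,187)),("board R near",(697,341),(27,155)),("board R far",(695,67),(70,355)),("board L near",(47,337),(538,155)),("lid near",(207,290),(387,173)),("stop near",(78,285),(528,188))):
    x,e=tri([T(*a),(w,np.array(b)*k)]);print(n,x.round(1),np.round(e,1))
E
```

```text
[503.88804159 103.14368376 291.32066114] [ 3.14059703e+00 -4.83936202e-04  3.11123002e+00]
tip [413.98112948 373.60460623]
(27, 155) [ 409.2 -188.    12. ]
(538, 155) [423.6 206.2  12. ]
(70, 355) [ 576.3 -197.4   12. ]
(522, 355) [590.7 200.8  12. ]
padtop [524.5  37.4  38.1] [0.4 0.4]
spool top [553.5 -34.9  59.1] [0.6 0.6]
stick top [435.  -53.8  99.3] [0.5 0.5]
board R near [ 408.2 -192.7    6.1] [0.6 0.6]
board R far [ 578.2 -199.3    9.7] [0.9 0.9]
board L near [422.7 210.   -2.5] [0.7 0.7]
lid near [431.7  95.2 142.3] [1.8 1.8]
stop near [444.  178.7  84.2] [1.3 1.3]
```

```bash
python3 - <<'E'
from h import *
w=np.load("w1.npy",allow_pickle=True).item();t=cam("top");s=cam("scene")
k=.64
T=lambda x,y:(t,(185+x/5.714,170+y/5.714)); S=lambda x,y:(s,(170+x/5.457,155+y/5.457));Wr=lambda x,y:(w,(x*k,y*k))
print("post1 top",atz(*T(445,172),66),atz(*Wr(208,272),66)); print("post2",atz(*T(606,172),66))
print("housing L/R edges z118",atz(*T(495,185),118),atz(*T(570,185),118))
for n,v in (("post1",[T(445,185),Wr(208,262)]),("grip top mid",[T(545,150),S(535,205)]),("trig top",[T(512,150),S(484,205)]),("trig w",[S(484,205),Wr(72,300)]),
 ("rodaxis post1",[T(445,190),S(437,290),Wr(208,262)]),("padtop far edge",[T(317,155),S(335,240),Wr(322,300)]),("padtop near",[T(317,228),S(300,290),Wr(322,240)]),("hinge far/near",[T(85,293),S(65,222),Wr(522,175)])):
    x,e=tri(v);print(n,x.round(1),np.round(e,1))
E
```

```text
post1 top [507.33175858 -40.51606101  66.        ] [495.00353111 -37.94451136  66.        ]
post2 [ 504.5504002 -137.0829346   66.       ]
housing L/R edges z118 [490.01158464 -69.16432084 118.        ] [ 488.76458508 -112.59052455  118.        ]
post1 [495.  -40.5  58.4] [5.6 5.6]
grip top mid [502.9 -99.3 165. ] [2.7 2.7]
trig top [501.7 -75.9 156.6] [3.2 3.2]
trig w [493.7 -71.6 154.9] [6. 6.]
rodaxis post1 [494.4 -40.1  72.1] [1.  8.2 9.1]
padtop far edge [521.6  37.3  58.7] [0.8 1.6 1.8]
padtop near [478.7  38.7  52.9] [1.5 3.2 3.3]
hinge far/near [438.1 173.3  84.8] [0.4 2.5 2.1]
```

Emit:
send_rows(
  rows=[
    [[0,0.8,3.5,0,0,0],[0,0.8,7.0,0,0,0],[0,0.8,7.8,0,0,0],[0,0.6,8.6,0,0,0],[0,0.4,9.4,0,0,0],[0,0.2,10.2,0,0,0],[0,0,11.0,0,0,0],[0,-0.2,11.8,0,0,0],[0,-0.4,12.4,0,0,0],[0,-0.5,12.9,0,0,0]],
  ],
)

```text
clock: 2.95
eef_pos: [504.4, 96.6, 161.8]
tool_rot: [3.141, 0.0, 3.109]
force: [1.3, -0.6, 1.4]
width: -0.0
gripper_force: 0.4
```

Tip at z≈88.8; press on to about 85.

Emit:
send_rows(
  rows=[
    [[0,0,0.2,0,0,0],[0,0,0.4,0,0,0],[0,0,0.4,0,0,0]],
  ],
)

```text
clock: 3.25
eef_pos: [504.0, 96.7, 158.7]
tool_rot: [-3.141, -0.0, 3.11]
force: [-0.1, -0.9, 3.0]
width: 0.2
gripper_force: 1.9
```

Emit:
send_rows(
  rows=[
    [[0,0,0.2,0,0,0],[0,0,0.4,0,0,0],[0,0,0.4,0,0,0],[0,0,0.4,0,0,0]],
  ],
)

```text
clock: 3.65
eef_pos: [504.0, 96.7, 158.0]
tool_rot: [-3.141, 0.001, 3.11]
force: [-8.9, -2.5, 38.4]
width: -0.0
gripper_force: 19.2
```

Emit:
send_rows(
  rows=[
    [[0,0,-5,0,0,0],[0,0,-10,0,0,0],[0,0,-14,0,0,0],[0.3,-4,-16,0,0,0],[0.5,-9,-16,0,0,0],[0.8,-14,-16,0,0,0],[0.8,-19,-16,0,0,0],[0.8,-19,-16,0,0,0],[0.8,-19,-16,0,0,0]],
  ],
  grip=58,
)

```text
clock: 4.55
eef_pos: [489.8, -93.9, 314.3]
tool_rot: [3.141, -0.0, 3.106]
force: [0.4, 0.9, 0.5]
width: 66.0
gripper_force: 0.0
```

```bash
sed -i 's/O=np.array.*/O=np.array([499.5,28.5,0])/' h.py; python3 - <<'E'
from h import *
print(ctrl.read_state()["width"],row(W(0,-123,203)))
w=cam("wrist");np.save("w2.npy",w,allow_pickle=True)
cv2.imwrite("pics/w2.png",cv2.resize(w["pixels"][:,:,::-1],(800,600),interpolation=cv2.INTER_CUBIC))
for x in(-12,12):
  for P in [(x,-137,172),(x,-123,172),(x,-99,155)]:print(P,(proj(w,W(*P))*800/512).round(0))
E
```

```text
Traceback (most recent call last):
  File "h.py", line 23, in <module>
    def row(P,yaw=np.pi+YAW):
                        ^^^
NameError: name 'YAW' is not defined
```

```bash
sed -i 's/^O=np.array.*/O=np.array([499.5,28.5,0]);YAW=-0.032/' h.py; python3 - <<'E'
from h import *
print(ctrl.read_state()["width"],row(W(0,-123,203)))
w=cam("wrist");np.save("w2.npy",w,allow_pickle=True)
cv2.imwrite("pics/w2.png",cv2.resize(w["pixels"][:,:,::-1],(800,600),interpolation=cv2.INTER_CUBIC))
for x in(-12,12):
  for P in [(x,-137,172),(x,-123,172),(x,-99,155)]:print(P,(proj(w,W(*P))*800/512).round(0))
E
```

```text
65.98930508114283 [-0.582, -0.037, 11.127, 0.0, -0.0, -0.003]
(-12, -137, 172) [377. 305.]
(-12, -123, 172) [404. 305.]
(-12, -99, 155) [447. 296.]
(12, -137, 172) [378. 348.]
(12, -123, 172) [404. 348.]
(12, -99, 155) [446. 336.]
```

View pics/w2.png

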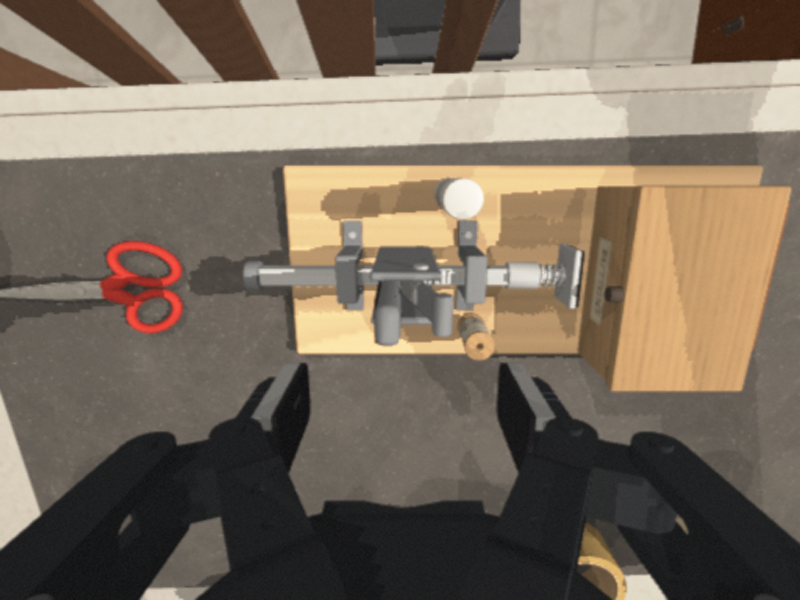

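The lid is shut. Grip top at (388,330) and roll at (442,315) match the prediction within about 2 mm. I descend.

Emit:
send_rows(
  rows=[
    [[-0.6,0,3,0,0,0],[-0.6,0,6,0,0,0],[-0.6,0,8.5,0,0,0],[-0.6,0,10.5,0,0,0],[-0.6,0,11.1,0,0,0],[-0.6,0,11.1,0,0,0]],
  ],
)

```text
clock: 5.2
eef_pos: [496.0, -91.3, 202.7]
tool_rot: [3.141, -0.002, 3.113]
force: [-0.4, 0.4, 0.9]
width: 65.8
gripper_force: 0.0
```

Emit:
send_rows(
  rows=[
    [[0,0,0,0,0,0],[0,0,0,0,0,0],[0,0,0,0,0,0],[0,0,0,0,0,0],[0,0,0,0,0,0]],
  ],
  grip=190,
)

```text
clock: 5.7
eef_pos: [497.1, -95.8, 206.3]
tool_rot: [-3.138, 0.004, 3.107]
force: [-3.5, -6.0, 14.3]
width: 26.6
gripper_force: 60.7
```

```bash
python3 - <<'E'
from h import *
for _ in range(3):
  s=ctrl.read_state();print(s["eef_pos"],s["width"],s["gripper_force"],s["force"])
E
```

```text
[497.05549927 -95.81533922 206.26720168] 26.649798450153835 60.70108107291162 [-3.45977808 -5.97896359 14.33839453]
[497.05549927 -95.81533922 206.26720168] 26.649798450153835 60.70108107291162 [-3.45977808 -5.97896359 14.33839453]
[497.05549927 -95.81533922 206.26720168] 26.649798450153835 60.70108107291162 [-3.45977808 -5.97896359 14.33839453]
```

Emit:
send_rows(
  rows=[
    [[0,0,0,0,0,0],[0,0,0,0,0,0],[0,0,0,0,0,0],[0,0,0,0,0,0],[0,0,0,0,0,0]],
  ],
  grip=58,
)

```text
clock: 6.2
eef_pos: [496.2, -93.1, 203.3]
tool_rot: [-3.141, -0.0, 3.11]
force: [-0.2, -0.3, 0.4]
width: 65.8
gripper_force: 0.0
```

Emit:
send_rows(
  rows=[
    [[0,0,0,0,0,0],[0,0,0,0,0,0],[0,0,0,0,0,0],[0,0,0,0,0,0],[0,0,0,0,0,0]],
  ],
  grip=190,
)

```text
clock: 6.7
eef_pos: [496.4, -95.8, 205.2]
tool_rot: [-3.139, 0.002, 3.107]
force: [-4.0, -5.7, 17.4]
width: 26.8
gripper_force: 60.8
```

```bash
python3 - <<'E'
from h import *
w=cam("wrist");t=cam("top");np.save("w3.npy",w,allow_pickle=True)
a=cv2.resize(w["pixels"][130:260,250:450],(800,520),interpolation=cv2.INTER_CUBIC)
cv2.imwrite("pics/w3.png",a[:,:,::-1])
for P in [(-23,10,66),(-23,41,66),(23,41,66),(-77,41,12),(0,10,48),(0,31,48),(0,41,48)]:print(P,((proj(w,W(*P))-[250,130])*4).round(0))
E
```

```text
(-23, 10, 66) [729. 176.]
(-23, 41, 66) [889. 176.]
(23, 41, 66) [841. 394.]
(-77, 41, 12) [ 764. -109.]
(0, 10, 48) [660. 262.]
(0, 31, 48) [757. 262.]
(0, 41, 48) [804. 261.]
```

View pics/w3.png

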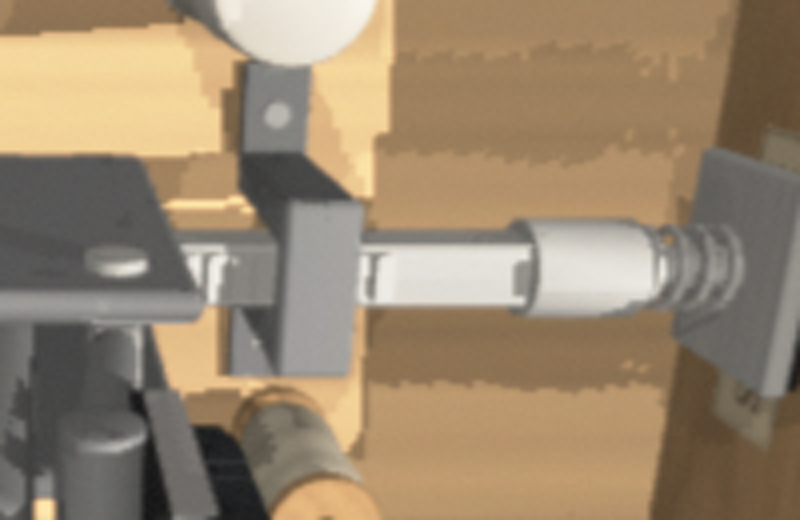

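The crop shows barrel end at x≈660, coil to ≈742, pad back top edge at (707,150), box front base along (735,0)–(655,520).

```bash
python3 - <<'E'
from h import *
w=np.load("w3.npy",allow_pickle=True).item();w2=np.load("w2.npy",allow_pickle=True).item()
C=lambda p:R.from_euler("z",-YAW).apply(p-O).round(1)
p3=lambda x,y:np.array([250+x/4,130+y/4]);p2=lambda x,y:np.array([x,y])*.64
print("box base",C(atz(w,p3(735,0),12)),C(atz(w,p3(655,520),12)))
print("pad back top now",C(atz(w,p3(707,150),66)),C(atz(w,p3(800,185),66)), "barrel end top",C(atz(w,p3(655,262),57)))
print("w2: box base",C(atz(w2,p2(597,188),12)),C(atz(w2,p2(583,352),12)),"pad top",C(atz(w2,p2(561,245),66)),C(atz(w2,p2(582,248),66)),"barrel end",C(atz(w2,p2(540,275),57)),"boxtop",C(atz(w2,p2(640,187),86)))
print("post",C(atz(w,p3(327,200),66)))
a=cv2.resize(w["pixels"][150:250,370:500],(780,600),interpolation=cv2.INTER_CUBIC)
cv2.imwrite("pics/w4.png",a[:,:,::-1])
E
```

```text
box base [-52.8  38.7  12. ] [83.9 41.5 12. ]
pad back top now [-28.1   4.8  66. ] [-21.2  24.1  66. ] barrel end top [-2.7  3.7 57. ]
w2: box base [-65.2  39.7  12. ] [83.6 45.  12. ] pad top [-25.9  -5.7  66. ] [-23.6  10.2  66. ] barrel end [ -1.  -16.4  57. ] boxtop [-68.2  36.1  86. ]
post [-18.4 -67.7  66. ]
```

View pics/w4.png

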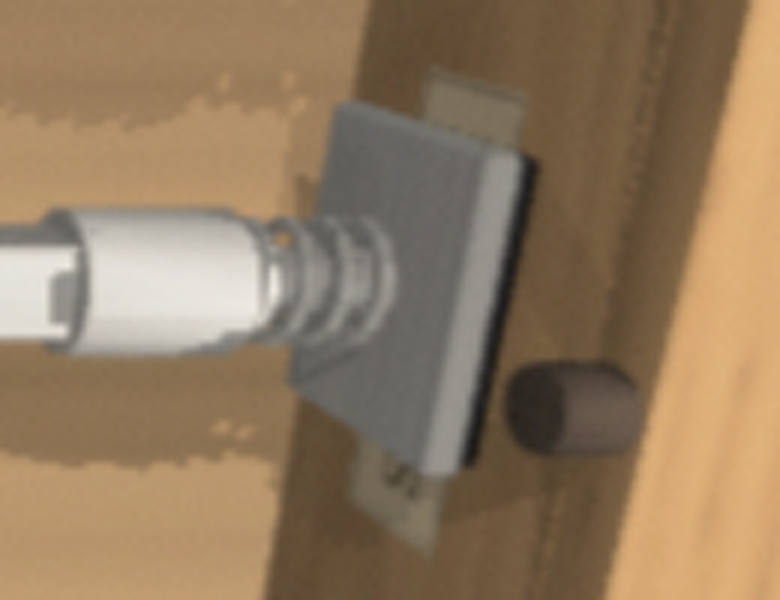

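The pad's upper front (rubber) edge runs (537,160)–(470,465), upper back edge (490,150)–(430,470). The pad is still clear of the box.

```bash
python3 - <<'E'
from h import *
w=np.load("w3.npy",allow_pickle=True).item()
C=lambda p:R.from_euler("z",-YAW).apply(p-O).round(1)
p=lambda x,y:np.array([370+x/6,150+y/6])
for q in((537,160),(470,465),(490,150),(430,470)):print(C(atz(w,p(*q),66)))
print("base",C(atz(w,p(378,0),12)),C(atz(w,p(268,590),12)),"boxtop front z74",C(atz(w,p(665,0),74)),C(atz(w,p(540,590),74)),"lid edge z86",C(atz(w,p(750,0),86)), C(atz(w,p(605,590),86)))
E
```

```text
[-20.8  31.5  66. ]
[22.1 31.1 66. ]
[-22.2  25.2  66. ]
[22.8 25.8 66. ]
base [-34.1  41.3  12. ] [70.  40.3 12. ] boxtop front z74 [-42.6  37.   74. ] [36.9 38.1 74. ] lid edge z86 [-44.3  37.   86. ] [30.5 36.6 86. ]
```

Emit:
send_rows(
  rows=[
    [[0,0,0,0,0,0],[0,0,0,0,0,0],[0,0,0,0,0,0],[0,0,0,0,0,0],[0,0,0,0,0,0]],
  ],
  grip=58,
)

```text
clock: 7.3
eef_pos: [496.1, -93.2, 203.1]
tool_rot: [-3.141, -0.0, 3.11]
force: [-0.0, -1.1, 0.2]
width: 65.9
gripper_force: 0.0
```

Emit:
send_rows(
  rows=[
    [[0,0,0,0,0,0],[0,0,0,0,0,0],[0,0,0,0,0,0],[0,0,0,0,0,0],[0,0,0,0,0,0]],
  ],
  grip=190,
)

```text
clock: 7.8
eef_pos: [496.4, -95.8, 205.2]
tool_rot: [-3.139, 0.002, 3.107]
force: [-4.7, -6.1, 16.7]
width: 26.6
gripper_force: 61.0
```

Emit:
send_rows(
  rows=[
    [[0,0,0,0,0,0],[0,0,0,0,0,0],[0,0,0,0,0,0],[0,0,0,0,0,0],[0,0,0,0,0,0]],
  ],
  grip=58,
)

```text
clock: 8.3
eef_pos: [496.1, -93.2, 203.1]
tool_rot: [-3.141, -0.0, 3.11]
force: [0.5, -0.3, 0.3]
width: 65.6
gripper_force: 0.0
```

Emit:
send_rows(
  rows=[
    [[0,0,0,0,0,0],[0,0,0,0,0,0],[0,0,0,0,0,0],[0,0,0,0,0,0],[0,0,0,0,0,0],[0,0,0,0,0,0]],
  ],
  grip=190,
)

```text
clock: 8.9
eef_pos: [496.4, -95.8, 205.3]
tool_rot: [-3.138, 0.002, 3.107]
force: [-3.9, -6.3, 17.1]
width: 27.1
gripper_force: 61.5
```

```bash
python3 - <<'E'
from h import *
w=cam("wrist");np.save("w5.npy",w,allow_pickle=True)
a=cv2.resize(w["pixels"][150:250,370:500],(780,600),interpolation=cv2.INTER_CUBIC)
cv2.imwrite("pics/w5.png",a[:,:,::-1])
E
```

```text
(no output)
```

View pics/w5.png

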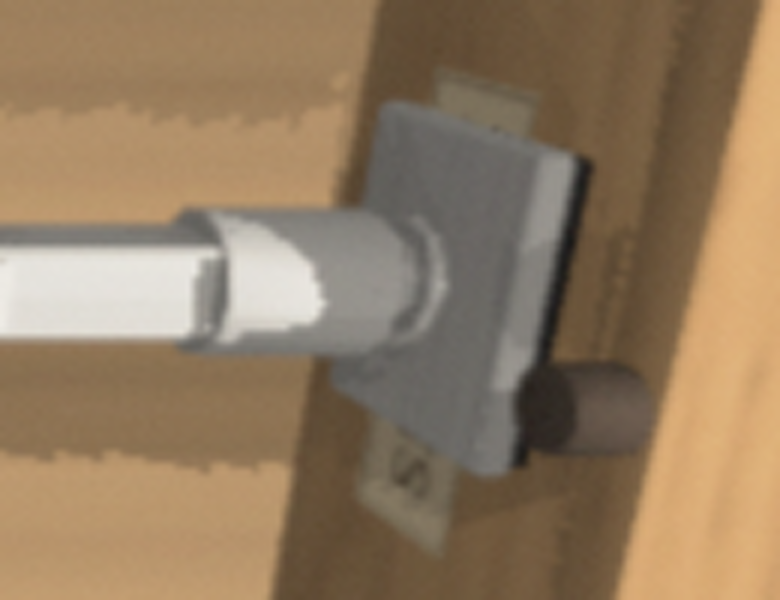

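After four strokes, the pad rests on the box front at (590,160). The coil now shows about 35 px of its earlier 110 px, so the spring is squeezed about 11–12 mm. The lid is still shut and the gripper holds with 61 N, so I hand it in.

```bash
python3 -c "
from cell import ctrl
print(ctrl.finish_job())"
```

```text
the job is handed in; nothing more can be done
None
```

I handed the job in with the lid shut, the pad pressing the box against the stop with its spring squeezed about 11–12 mm (estimated from the wrist picture), and the gripper still squeezing trigger and grip at about 61 N; no verdict came back.

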